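# Fit the agitator shaft of the cooling pan

### The arm

A 6-joint arm with a two-finger parallel gripper is mounted at the origin on the work surface. World frame = base frame: x ahead of the robot, y to its left, z up, the work surface at z = 0. Lengths are in mm, angles in degrees, forces in N, time in s.
With the tool pointing down it reaches from about 350 to 850 mm from the base axis. Payload 8.1 kg.
Tool frame: the origin (TCP) lies at the very end of the fingers, on their centre line; the grasp point (between the pads) lies 19 mm behind it; z points along the fingers, y is the line along which they close (so a half turn about z gives the same grasp; the last joint's range is limited). The gripper opens to 85 mm and grips with 20 to 120 N. Pads are 22 mm wide; open, the fingers measure 114 mm over their backs; the gripper's body (76 mm by 85 mm) begins 54 mm behind the grasp point. The pads swing forward as they close: fully open they stand 13 mm farther back than shut.
Start: joints at [-76.513, 7.471, 85.268, -0, 87.261, -4.893], TCP at [189.216, -569.388, 231.292] pointing down, gripper open.
Joint ranges: [-169.43, 169.43], [-51.17, 129.36], [1.28, 143.12], [-76.62, 256.62], [0, 156.53], [-152.29, 152.29]. Speed limits (degrees/s): [136.94, 136.94, 159.86, 180, 180, 180].

### API

Orientations are given as [roll, pitch, yaw] about the fixed x, y, z axes, in that order (R = Rz(yaw) Ry(pitch) Rx(roll)).
In Python, from bench import r gives the robot as it stands.
- The arm moves only by the shell command python3 -m jog 'ROWS' [FORCE]. ROWS is JSON, a list of rows, each a list of 7 numbers: the turn, a rotation vector about the tool's x, y, z in degrees, then the shift along the tool's x, y, z in mm, then the closure, from -1 (fully open) to 1 (shut), so that 0 is half open. A call has 1 to 5 rows; each row shifts and turns the commanded pose from where the row before left it, along the tool's axes as they then stand; what a row does not reach is not made up. A row lasts 1/10 s, in which the tool goes at most 50 mm and 8.59 degrees, less where a joint would pass 70% of its speed; a pose out of reach is approached as far as the arm can. A call is refused whole if a number of a shift passes 50 or a number of a turn 8.59, either way. A call with a gripper value outside its range is refused whole. The fingers move at their own pace and stop on an object; FORCE is the grip in N (left out, the last holds). Time passes only in rows, so rows that do not move let the fingers close. It gives the time, the measured TCP pose, the force, the opening and the grip force at its end, in the units of the state.
- r.sense(): the state, without advancing time (a new reading comes with each control period).
- r.snapshot(name): name is "side" or "top"; returns a dict with "pixels" (384x512x3 uint8, red, green, blue), "fx", "fy", "cx", "cy" (pixels), "world_to_cam" (4x4, takes a point from world to camera coordinates). Camera axes: x right, y up, looking along -z (the intrinsics and any distortion apply to the point x, -y, -z); pixel columns grow to the right and rows downward; lengths in mm; the calibration is good to about 2 mm. A picture is of the moment at which its call begins. There is no depth.
- r.hand_in(): hands the job in; it is judged then, once.
The state is a dict: "time": time; "joint_pos": joint angles; "qd": joint speeds; "joint_efforts": joint torques, N m; "tool_pos": TCP position; "tcp_rot": TCP orientation; "ft_force": force on the tool from outside, world axes, zero at the start; "wrist_torque": the same for the moment, N m; "finger_gap": finger opening in mm; "grip_force": force on a finger pad.
Only numpy, scipy, OpenCV 4.12 (cv2) and the standard library are available. Lean on these libraries where they do the work, as an engineer would, in place of code of your own. Each camera call takes 0.05 s, during which the arm holds its last target. There are 200 camera calls.

### The job

Take the black-gripped agitator shaft out of the wooden tool rack and thread it straight down through the brass bushing in the bridge of the cooling pan, then through the brass bushing in the pan floor, until it meets the spring-loaded drive coupling beneath (how far down that lies must be felt). Press the coupling fully down onto its stop and finish while still holding the shaft there, upright and steady in both bushings, so that a clip can be fitted; if you let go, the spring lifts it again. Leave the other tools in the rack and everything else on the table as it stands.

Things in the scene. Friction and masses are not known exactly. Their poses are not given: they have to be found in the camera images.
- shaft: agitator shaft, loose, about 0.1 to 0.18 kg: straight round steel rod 10 mm in diameter, with a collar 26 mm wide from 112 to 117 mm up, and above it a round black grip 22 mm in diameter from 117 to 169 mm up (the top; total length 169 mm). Origin at the tip (lower end), z up along the rod to the grip. The tip tapers from 10 to 5 mm over its last 7 mm. At the start it hangs upright by its collar in one of the three rack holes (which one varies)
- shaft_grip (a point): centre of the place to hold the shaft, on its axis in the black grip, 145 mm above the tip and 28 mm above the top of the collar; z along the rod, to the top
- bridge_bushing (a point): centre of the mouth (top face) of the upper brass bushing in the bridge over the cooling pan. Vertical through bore 13 mm in diameter and 15 mm deep, in a 38 mm square brass block; z up. The bridge is a 26 mm wide bar across the pan along this point's y axis, its bolts' top level with the bushing's. The bushing's top lies 115 mm above the table, and is the highest part of the fixed cooling pan, which is 224 mm wide with its rim 102 mm above the table
- floor_bushing (a point): centre of the mouth (top face) of the lower brass bushing in the pan floor, on the same vertical axis 55 mm below bridge_bushing. Vertical through bore 13 mm in diameter and 15 mm deep, z up
- coupling (a joint): spring-loaded drive coupling, an orange disc 29 mm wide with a flat top, centred under the floor bushing: 0 = up (at rest), 0.010 m = pressed fully down on its hard stop. The spring takes about 2.4 N to start and 6.4 N at the stop, more than the shaft's weight. At rest its top lies 16 to 28 mm below the mouth of the floor bushing (varies, not told): feel for it. A push of 8 to 20 N on the shaft holds it on its stop
- rack: fixed wooden rack, a bench 210 mm long (along its x), 50 mm wide and 118 mm high; origin on the table under its centre, z up. Three vertical through holes of 13 mm in its 18 mm thick top, at x = -70, 0 and +70 mm, each with a tool hanging in it by its collar, with its tip 6 mm above the table
- trier_grip (a point): another rack tool, to be left: brass rod and collar like the shaft's, light wooden handle 24 mm thick; this point is on its axis 145 mm above its tip, 35 mm below its top
- tamper_rod_grip (a point): another rack tool, to be left: steel rod and collar like the shaft's, red handle 24 mm thick; this point is on its axis 145 mm above its tip, 18 mm below its top
- espresso_cup_mid (a point): white cup 64 mm wide and 58 mm high with a handle at its y side, to be left; its centre
- glass_cup_mid (a point): glass cup 66 mm wide and 70 mm high, to be left; its centre
- grinder_mid (a point): black hand grinder, cylinder 50 mm wide and 160 mm high, to be left; its centre
- bean_jar_mid (a point): amber glass jar 90 mm wide and 150 mm high, to be left; its centre
- bowl_mid (a point): steel bowl 130 mm wide and 55 mm high, to be left; its centre
- beaker_mid (a point): glass beaker 84 mm wide and 110 mm high, to be left; its centre
Not all that is in view belongs to the job. What is shaped like the shaft but green or turquoise is not meant.

How it is judged (in metres and radians):
On the way:
1. the shaft's tip has come out below the bridge bushing, on its axis, with the coupling still up (z of shaft in the frame of bridge_bushing below -0.02 m and horizontal distance between shaft and bridge_bushing below 0.008 m and value of joint coupling below 0.005 m), for 0.05 s.
At the end, for the whole second after the job is handed in: tip at least 19 mm below the mouth of the floor bushing and within 6 mm of its axis, grip above the bridge within 10 mm of its axis, tilt at most 0.10 rad, coupling pressed down over 7.5 of its 10 mm, the robot still holding the shaft, slower than 20 mm/s (z of shaft in the frame of floor_bushing below -0.019 m and horizontal distance between shaft and floor_bushing below 0.006 m and z of shaft_grip in the frame of bridge_bushing above 0.015 m and horizontal distance between shaft_grip and bridge_bushing below 0.01 m and angle between shaft's own z axis and vertical below 0.1 rad and value of joint coupling above 0.0075 m and contact force between the fingers and shaft above 1 N and linear speed of shaft below 0.02 m/s); the arm keeps its last pose, push and grip.
It fails at once if another tool in the rack is moved by more than 25 mm (distance of any of trier_grip, tamper_rod_grip from where it was at the start of the episode above 0.025 m).
It fails at once if a bystander is moved by more than 25 mm (distance of any of espresso_cup_mid, glass_cup_mid, grinder_mid, bean_jar_mid, bowl_mid, beaker_mid from where it was at the start of the episode above 0.025 m).
It also fails if it takes over 51 s, if anything falls off the work surface, if the arm or the gripper's body presses on something with over 40 N, if the wrist force passes 120 N, or if a joint passes its speed limit or range.

## Working session

There is one attempt and no reset: what is moved stays moved. The work goes in short steps, Python scripts to look and compute and a shell command to move; the robot and the scene stay as the last step left them, time stands still between calls to the robot, and variables do not carry over. Pictures are saved under pics/ and viewed, at most 10 in all, crops included, and the job is handed in when it is done.

```bash
ls; mkdir -p pics; python3 - <<'E'
from bench import r
import cv2,json
for n in("side","top"):
    s=r.snapshot(n); cv2.imwrite(f"pics/{n}0.png",s["pixels"][:,:,::-1]); print(n,{k:(v if not hasattr(v,'tolist') else v.tolist()) for k,v in s.items() if k!="pixels"})
print(r.sense())
E
```

```text
pics
side {'fx': 422.5672834242028, 'fy': 422.5672834242028, 'cx': 254.8021852135132, 'cy': 194.87712072388175, 'world_to_cam': [[0.9127904994254487, -0.40826734101218054, -0.011457854139597677, -534.9837723926223], [0.26386345290147883, 0.5680596049855203, 0.7795411236147867, -255.91977004090637], [-0.3117524376513348, -0.7145810405031321, 0.6262462408445354, -1105.6689287001157], [0.0, 0.0, 0.0, 1.0]]}
top {'fx': 404.0362660966258, 'fy': 404.0362660966258, 'cx': 260.08801626810396, 'cy': 189.9305730556948, 'world_to_cam': [[0.0005859673618683601, -0.9996871096255968, -0.025006788891624505, 23.037096223719534], [0.9966833963222841, -0.0014510826695903647, 0.08136400834867175, -567.9438735349559], [-0.08137483725161934, -0.02497152793694178, 0.9963706933941638, -1456.2634142501374], [0.0, 0.0, 0.0, 1.0]]}
{'time': 0.1, 'joint_pos': array([-7.65134312e+01,  7.50941482e+00,  8.53246288e+01,  9.25216132e-04,
        8.72614428e+01, -4.89685806e+00]), 'qd': array([-0.08333058, -0.13335043, -0.15414106, -0.02907143, -0.03470729,
       -0.09641289]), 'joint_efforts': array([ 7.10340155e-04, -5.70955753e+01, -5.01940119e+01, -2.15183236e-04,
        8.21196445e-03,  8.98583608e-07]), 'tool_pos': array([ 189.09622097, -568.89377543,  230.34834383]), 'tcp_rot': array([-1.79904941e+02, -9.07164632e-03,  1.83833744e+01]), 'ft_force': array([ 0.7063143 , -0.77974796, -0.43426874]), 'wrist_torque': array([-0.01280021, -0.03657619,  0.01179171]), 'grip_force': 0.0, 'finger_gap': 85.2283979618873}
```

View pics/side0.png

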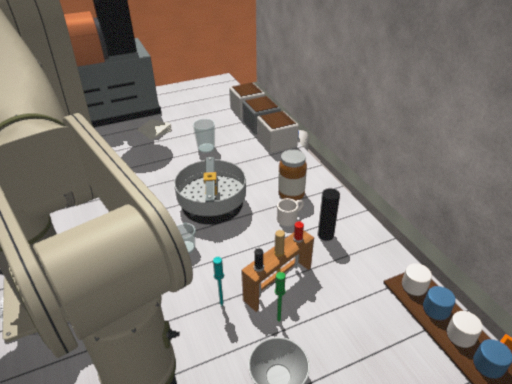

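View pics/top0.png

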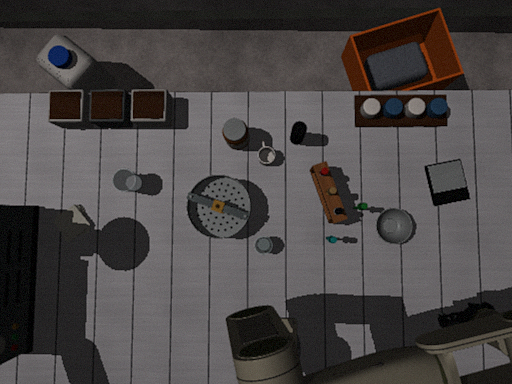

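The side view shows a rack with black (259,258), tan (280,241) and red (299,230) handles. Turquoise (218,268) and green (281,283) lookalikes stand outside it. The top view shows the black grip near (339,211), red at (325,171), and the bridge bushing near (218,206). The black one in the rack fits the description, and I'll confirm it in one crop.

```bash
python3 - <<'E'
import cv2,numpy as np
s=cv2.imread("pics/side0.png");t=cv2.imread("pics/top0.png")
f=lambda im,x,y,w,h:cv2.resize(im[y:y+h,x:x+w],(400,300),interpolation=cv2.INTER_CUBIC)
# 80x60 crops x5
o=np.vstack([np.hstack([f(s,230,215,100,75),f(s,170,145,80,60)]),np.hstack([f(t,300,160,80,60),f(t,180,175,80,60)])])
cv2.imwrite("pics/crop1.png",np.clip(o*1.5,0,255).astype('uint8'))
E
```

```text
(no output)
```

View pics/crop1.png

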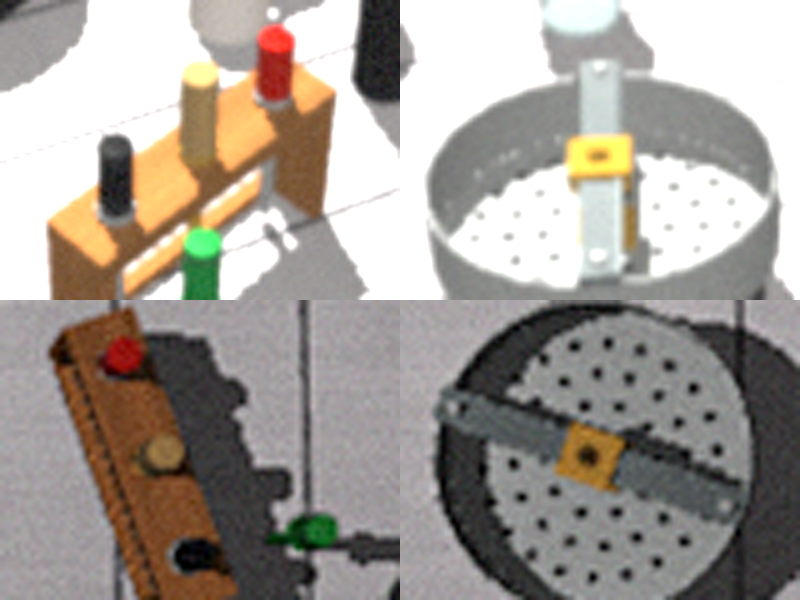

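The crop confirms it. Black grip, top centre: side (258.8,250.4), top about (339,211). Bushing mouth: side (209.6,175.6), top (217.2,205.8).

```bash
cat > h.py <<'E'
import numpy as np, pickle
from bench import r
def cams():
    return {n:{k:np.array(v) for k,v in r.snapshot(n).items() if k!="pixels"} for n in("side","top")}
def onz(c,u,v,z):
    M=c["world_to_cam"];R=M[:3,:3];t=M[:3,3]
    d=R.T@np.array([(u-c["cx"])/c["fx"],-(v-c["cy"])/c["fy"],-1]);o=-R.T@t
    return o+d*(z-o[2])/d[2]
def px(c,p):
    q=c["world_to_cam"]@np.append(p,1);return c["cx"]+c["fx"]*q[0]/-q[2],c["cy"]-c["fy"]*q[1]/-q[2]
E
python3 - <<'E'
from h import *
c=cams(); np.set_printoptions(precision=1,suppress=True)
for n,z,s,t in [("black",175,(258.8,250.2),(339,211)),("tan",186,(279.6,232.4),(332.6,190.2)),("red",169,(298.4,223.4),(324.6,170.6)),("bush",115,(209.6,175.6),(217.2,205.8)),("bridgeboltA",115,(209.6,158.0),(190.6,195.8)),("bridgeboltB",115,(209.4,195.8),(244.6,215.6)),("green",169,None,(363,206))]:
    print(n,s and onz(c["side"],*s,z),onz(c["top"],*t,z))
E
```

```text
black [ 490.1 -242.2  175. ] [ 486.4 -238.1  175. ]
tan [ 554.8 -219.6  186. ] [ 553.5 -216.6  186. ]
red [ 620.2 -194.8  169. ] [ 619.8 -193.8  169. ]
bush [506.9 162.3 115. ] [506.  167.7 115. ]
bridgeboltA [539.3 254.8 115. ] [540.5 260.  115. ]
bridgeboltB [473.3  68.1 115. ] [472.5  73.4 115. ]
green None [ 502.9 -317.4  169. ]
```

```bash
python3 -m jog '[[0,0,0,43,-24,0,-0.2],[0,0,0,43,-24,0,-0.2],[0,0,0,43,-24,0,-0.2],[0,0,0,43,-24,0,-0.2],[0,0,0,43,-24,0,-0.2]]' 40; python3 -m jog '[[0,0,0,43,-24,0,-0.2],[0,0,0,43,-24,0,-0.2],[0,0,0,43,-24,0,-0.2],[0,0,0,40,-22,0,-0.2],[0,0,0,0,0,0,-0.2]]'; python3 -m jog '[[0,0,0,0,0,0,-0.2]]'
python3 - <<'E'
from h import *
import cv2
im=r.snapshot("side")["pixels"][:,:,::-1]
t=r.snapshot("top")["pixels"][:,:,::-1]
f=lambda im,x,y,w,h:cv2.resize(im[y:y+h,x:x+w],(400,300),interpolation=cv2.INTER_CUBIC)
cv2.imwrite("pics/a.png",np.clip(1.5*np.hstack([f(im,200,190,120,90),f(t,290,150,120,90)]),0,255).astype('uint8'))
p=r.sense()["tool_pos"];a=np.radians(18.4);d=np.array([488.5,-241])-p[:2]
print(p,"tool dx,dy",d[0]*np.cos(a)+d[1]*np.sin(a),d[0]*np.sin(a)-d[1]*np.cos(a))
E
```

```text
time: 0.7
tool_pos: [356.3, -386.1, 231.2]
tcp_rot: [180.0, -0.0, 18.4]
ft_force: [0.8, -0.5, -0.4]
finger_gap: 51.2
grip_force: 0.0
time: 1.2
tool_pos: [489.1, -240.7, 231.1]
tcp_rot: [-179.9, -0.1, 18.7]
ft_force: [-0.1, -0.8, 1.0]
finger_gap: 51.6
grip_force: 0.0
time: 1.3
tool_pos: [486.5, -244.3, 231.0]
tcp_rot: [-180.0, 0.0, 18.5]
ft_force: [-0.0, -0.2, 0.0]
finger_gap: 51.1
grip_force: 0.0
[ 485.57432557 -245.82042545  231.08070246] tool dx,dy 4.297664936784943 -3.6504997637427516
```

View pics/a.png

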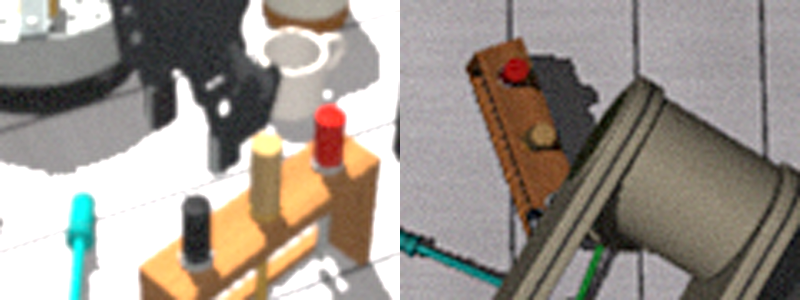

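The gripper hovers clear above the black grip (crop 197,230), and nothing has been disturbed. Next I correct by (4,-4), descend and close.

```bash
python3 -m jog '[[0,0,0,4,-4,0,-0.2],[0,0,0,0,0,40,-0.2],[0,0,0,0,0,40,-0.2],[0,0,0,0,0,18,-0.2],[0,0,0,0,0,0,-0.2]]'; python3 -m jog '[[0,0,0,0,0,0,1],[0,0,0,0,0,0,1],[0,0,0,0,0,0,1],[0,0,0,0,0,0,1],[0,0,0,0,0,0,1]]' 60; python3 -m jog '[[0,0,0,0,0,0,1],[0,0,0,0,0,0,1]]'
```

```text
time: 1.9
tool_pos: [485.8, -239.5, 129.5]
tcp_rot: [-179.7, 0.3, 18.3]
ft_force: [-0.4, 0.0, -0.7]
finger_gap: 51.1
grip_force: 0.0
time: 2.4
tool_pos: [489.8, -241.1, 135.6]
tcp_rot: [179.8, -0.1, 18.4]
ft_force: [-1.7, 0.2, 5.7]
finger_gap: 20.9
grip_force: 58.8
time: 2.6
tool_pos: [489.9, -241.1, 135.7]
tcp_rot: [179.8, -0.1, 18.4]
ft_force: [-1.1, -0.6, 5.8]
finger_gap: 20.9
grip_force: 58.8
```

```bash
python3 -m jog '[[0,0,0,0,0,-10,1],[0,0,0,0,0,-40,1],[0,0,0,0,0,-45,1],[0,0,0,0,0,-45,1],[0,0,0,0,0,-20,1]]'; python3 -m jog '[[0,0,0,0,0,0,1],[0,0,0,0,0,0,1]]'
python3 - <<'E'
from h import *
p=r.sense()["tool_pos"];a=np.radians(18.4);d=np.array([506.5,165])-p[:2]
print(p,"tool dx,dy",d[0]*np.cos(a)+d[1]*np.sin(a),d[0]*np.sin(a)-d[1]*np.cos(a))
E
```

```text
time: 3.1
tool_pos: [490.0, -240.8, 299.7]
tcp_rot: [179.7, -0.3, 18.4]
ft_force: [0.5, -1.5, -2.0]
finger_gap: 20.7
grip_force: 61.2
time: 3.3
tool_pos: [488.6, -240.1, 293.1]
tcp_rot: [180.0, -0.0, 18.4]
ft_force: [0.2, -0.1, -2.3]
finger_gap: 20.3
grip_force: 61.2
[ 488.64581751 -240.09179944  293.13941547] tool dx,dy 144.8082418361493 -378.7462354907765
```

```bash
python3 -m jog '[[0,0,0,7,-18,0,1],[0,0,0,15,-40,0,1],[0,0,0,15,-40,0,1],[0,0,0,15,-40,0,1],[0,0,0,15,-40,0,1]]'; python3 -m jog '[[0,0,0,15,-40,0,1],[0,0,0,15,-40,0,1],[0,0,0,15,-40,0,1],[0,0,0,15,-40,0,1],[0,0,0,12,-28,0,1]]';python3 -m jog '[[0,0,0,6,-13,0,1],[0,0,0,0,0,0,1],[0,0,0,0,0,0,1],[0,0,0,0,0,0,1]]'
python3 - <<'E'
from h import *
import cv2
im=r.snapshot("side")["pixels"][:,:,::-1]
t=r.snapshot("top")["pixels"][:,:,::-1]
f=lambda im,x,y,w,h:cv2.resize(im[y:y+h,x:x+w],(400,480),interpolation=cv2.INTER_CUBIC)
cv2.imwrite("pics/b.png",np.clip(1.5*np.hstack([f(im,165,100,100,120),f(t,170,140,100,120)]),0,255).astype('uint8'))
p=r.sense()["tool_pos"];c=cams()
print(p,[px(c["side"],[p[0],p[1],p[2]-k]) for k in (0,130)],px(c["top"],p))
E
```

```text
time: 3.8
tool_pos: [494.7, -48.3, 290.4]
tcp_rot: [-179.9, 0.2, 18.4]
ft_force: [1.4, -0.0, -2.2]
finger_gap: 20.7
grip_force: 61.1
time: 4.3
tool_pos: [503.5, 153.4, 290.4]
tcp_rot: [-179.9, 0.2, 18.5]
ft_force: [0.9, -1.0, -2.6]
finger_gap: 20.5
grip_force: 61.1
time: 4.7
tool_pos: [506.7, 163.9, 292.6]
tcp_rot: [180.0, 0.1, 18.3]
ft_force: [0.3, 0.0, -1.6]
finger_gap: 20.6
grip_force: 61.1
[506.8638795  164.00398152 293.12778059] [(np.float64(204.46036512590558), np.float64(124.47013749823768)), (np.float64(208.15769382472627), np.float64(162.44174393949098))] (np.float64(210.66706567681027), np.float64(203.00794243694585))
```

View pics/b.png

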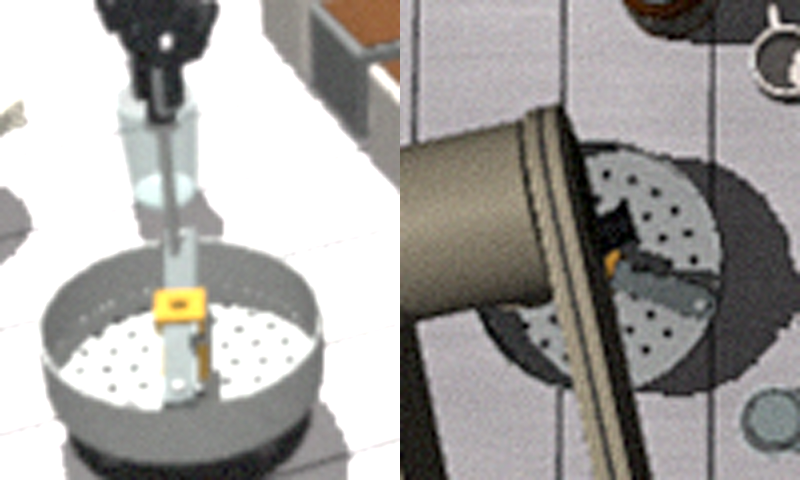

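The rod's tip sits at side px (209.1,162.9), close to the predicted (208.2,162.4). The bushing hole is at (209.9,175.9). I'll lower it to just above the mouth and take a finer look.

```bash
python3 -m jog '[[0,0,0,0,0,20,1],[0,0,0,0,0,17,1],[0,0,0,0,0,0,1],[0,0,0,0,0,0,1]]'
python3 - <<'E'
from h import *
import cv2
ims=[r.snapshot("side")["pixels"][:,:,::-1].astype(float) for _ in range(4)]
im=np.mean(ims,0)
f=cv2.resize(im[140:190,185:235],(600,600),interpolation=cv2.INTER_CUBIC)
cv2.imwrite("pics/c.png",np.clip(1.2*f,0,255).astype('uint8'))
p=r.sense()["tool_pos"];c=cams()
tip=[p[0],p[1],p[2]-129.6]
g=lambda q:[round((q[0]-185+.5)*12-.5),round((q[1]-140+.5)*12-.5)]
print(p,r.sense()["tcp_rot"],"tip",g(px(c["side"],tip)))
for P in ([506.5,165,115],[509.5,165,115],[506.5,168,115]):print(g(px(c["side"],P)))
E
```

```text
time: 5.3
tool_pos: [506.7, 164.9, 256.5]
tcp_rot: [-180.0, 0.0, 18.4]
ft_force: [1.1, -0.4, -0.9]
finger_gap: 20.7
grip_force: 61.1
[507.39849845 165.29632156 257.64882472] [ 1.79990013e+02 -8.25116594e-02  1.83815296e+01] tip [295, 385]
[296, 427]
[307, 425]
[292, 421]
```

View pics/c.png

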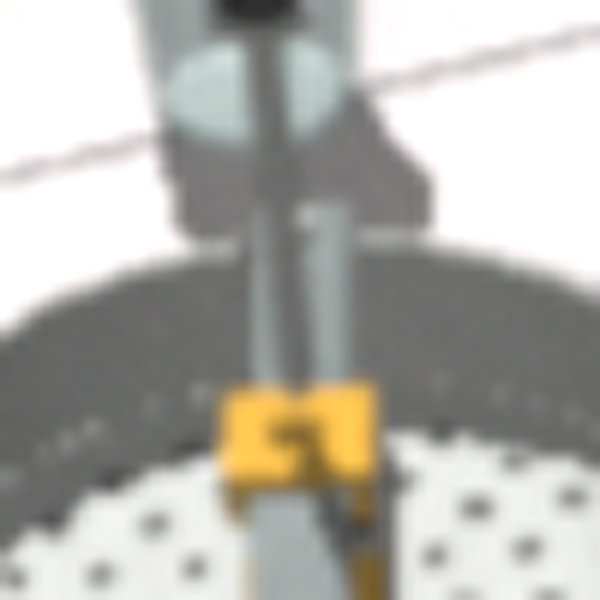

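The tip (297,392) is right over the bushing hole (297,433). The predicted tip-to-hole offset was 42 rows and the measured one is 41, so it is aligned to about 1–2 mm. Threading gently.

```bash
python3 -m jog '[[0,0,0,0,0,6,1],[0,0,0,0,0,6,1],[0,0,0,0,0,6,1],[0,0,0,0,0,0,1],[0,0,0,0,0,0,1]]';python3 -m jog '[[0,0,0,0,0,4,1],[0,0,0,0,0,4,1],[0,0,0,0,0,0,1]]'
```

```text
time: 6.1
tool_pos: [506.5, 165.3, 237.8]
tcp_rot: [-180.0, 0.1, 18.4]
ft_force: [-0.2, -0.7, -0.6]
finger_gap: 20.6
grip_force: 61.0
time: 6.4
tool_pos: [506.5, 165.2, 229.6]
tcp_rot: [-180.0, 0.0, 18.4]
ft_force: [-0.6, 1.3, -2.3]
finger_gap: 20.6
grip_force: 61.0
```

```bash
python3 -m jog '[[0,0,0,0,0,5,1],[0,0,0,0,0,5,1],[0,0,0,0,0,5,1],[0,0,0,0,0,5,1],[0,0,0,0,0,0,1]]';python3 -m jog '[[0,0,0,0,0,5,1],[0,0,0,0,0,5,1],[0,0,0,0,0,4,1],[0,0,0,0,0,0,1],[0,0,0,0,0,0,1]]'
```

```text
time: 6.9
tool_pos: [506.3, 165.2, 209.1]
tcp_rot: [-180.0, 0.1, 18.4]
ft_force: [0.8, 0.9, -2.8]
finger_gap: 20.8
grip_force: 60.9
time: 7.4
tool_pos: [506.6, 165.2, 196.0]
tcp_rot: [-180.0, 0.0, 18.4]
ft_force: [0.9, 0.5, -1.4]
finger_gap: 20.6
grip_force: 61.1
```

```bash
python3 -m jog '[[0,0,0,0,0,4,1],[0,0,0,0,0,4,1],[0,0,0,0,0,0,1],[0,0,0,0,0,0,1]]';python3 -m jog '[[0,0,0,0,0,4,1],[0,0,0,0,0,4,1],[0,0,0,0,0,0,1],[0,0,0,0,0,0,1]]'
```

```text
time: 7.8
tool_pos: [506.6, 165.2, 188.0]
tcp_rot: [-180.0, 0.0, 18.4]
ft_force: [0.3, 0.8, -1.5]
finger_gap: 20.6
grip_force: 61.1
time: 8.2
tool_pos: [506.6, 165.2, 180.0]
tcp_rot: [-180.0, 0.0, 18.4]
ft_force: [-0.3, -0.4, -2.2]
finger_gap: 20.5
grip_force: 61.0
```

```bash
for i in 1 2 3 4; do python3 -m jog '[[0,0,0,0,0,2,1],[0,0,0,0,0,2,1],[0,0,0,0,0,0,1],[0,0,0,0,0,0,1],[0,0,0,0,0,0,1]]' | egrep 'tool_pos|ft_f'; done
```

```text
tool_pos: [506.7, 165.2, 176.2]
ft_force: [-0.6, 0.7, -2.9]
tool_pos: [506.7, 165.2, 172.2]
ft_force: [-0.4, 1.1, -2.5]
tool_pos: [506.7, 165.2, 168.1]
ft_force: [0.4, 1.2, -2.4]
tool_pos: [506.7, 165.2, 164.1]
ft_force: [-0.2, 0.9, -2.6]
```

```bash
for i in 1 2 3; do python3 -m jog '[[0,0,0,0,0,2,1],[0,0,0,0,0,0,1],[0,0,0,0,0,0,1],[0,0,0,0,0,0,1]]' | egrep 'tool_pos|ft_f|gap'; done
```

```text
tool_pos: [506.9, 165.2, 162.5]
ft_force: [0.6, 2.3, 1.6]
finger_gap: 20.5
tool_pos: [506.8, 165.2, 160.4]
ft_force: [-0.8, 0.9, 1.4]
finger_gap: 20.5
tool_pos: [506.8, 165.2, 158.3]
ft_force: [-0.2, 1.2, 2.2]
finger_gap: 20.5
```

Coupling felt at TCP z about 163, with the spring force showing. Pressing on to the stop, expected near 153.

```bash
for i in 1 2 3; do python3 -m jog '[[0,0,0,0,0,2,1],[0,0,0,0,0,0,1],[0,0,0,0,0,0,1],[0,0,0,0,0,0,1]]' | egrep 'tool_pos|ft_f|gap'; done;  python3 -m jog '[[0,0,0,0,0,1,1],[0,0,0,0,0,0,1],[0,0,0,0,0,0,1],[0,0,0,0,0,0,1]]' | egrep 'tool_pos|ft_f|gap'
```

```text
tool_pos: [506.8, 165.2, 156.3]
ft_force: [-0.4, 1.4, 2.5]
finger_gap: 21.0
tool_pos: [506.8, 165.2, 154.3]
ft_force: [0.5, -0.1, 3.2]
finger_gap: 21.0
tool_pos: [507.2, 165.3, 153.0]
ft_force: [-0.5, 0.8, 7.9]
finger_gap: 20.5
tool_pos: [507.6, 165.4, 152.8]
ft_force: [-2.3, 1.3, 12.1]
finger_gap: 20.6
```

On the stop: travel is about 10 mm, and the force jumped to 12 N (about 14.5 N on the shaft). Holding there for a steadiness check, then handing in.

```bash
python3 -m jog '[[0,0,0,0,0,0,1],[0,0,0,0,0,0,1],[0,0,0,0,0,0,1],[0,0,0,0,0,0,1],[0,0,0,0,0,0,1]]' && python3 -c "
from bench import r
print(r.hand_in())"
```

```text
time: 13.5
tool_pos: [507.6, 165.4, 152.9]
tcp_rot: [180.0, -0.1, 18.4]
ft_force: [-0.8, 0.4, 12.2]
finger_gap: 20.7
grip_force: 62.5
the job is handed in; nothing more can be done
None
```

I threaded the black-gripped shaft through both bushings and pressed the coupling about 10 mm down onto its stop. It was handed in at 13.5 s, held upright and steady with about 14.5 N of push; the hand-in returned no verdict.

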